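# Lock the circuit board into its test jig

## Task

A green circuit board has been laid in one of the two test jigs. Lock it down: turn the orange bar knob of that jig clockwise, seen from above, until the sprung brass pin drops fully into the notch of the cam, then let go. Leave the board lying where it is and do not turn the knob of the empty jig.

Things in the scene. Friction and masses are not known exactly. Their poses are not given: they have to be found in the camera images.
- lock_knob (a point): Knob of the jig with the board: upright orange bar 50 x 16 mm, 29 to 71 mm above the table, white line on top towards one end. Point: on the vertical turning axis, mid-bar, 55 mm above the table. x along the bar's length to the white-line end, y across its 16 mm, z up; turns with it. Under it a black cam disc and yellow tab; all else within 75 mm is lower than 29 mm. The jig is fixed.
- lock_cam (a joint): Angle of that knob and its cam (rad), growing clockwise seen from above. Starts at 0 to 0.3; the notch meets the pin at 1.2; hard stop at 1.36. Turning takes about 0.1 Nm. The notch has sloping sides: let go within 0.2 rad of 1.2, the spring draws the knob to 1.2 by itself.
- lock_pin (a joint): Travel (m) of the sprung brass pin (7 mm thick, red end) that presses level on that cam's rim with about 6 N; grows towards the cam's axis. About 0 at the start, down to -0.0015 as the rim pushes it out, about +0.006 when home in the notch.
- board: Loose green circuit board, 112 x 106 x 3 mm, 0.12 kg, lying between brass posts on the jig's 150 x 230 mm aluminium base (top 12 mm above the table). Origin: centre of its underside. Its y axis points to the knob's axis, which is 95 mm from the origin; z up.
- spare_cam (a joint): Angle of the like knob on the empty jig (rad, clockwise growing). Starts between 0 and 0.3 and is to stay as it is.

How it is judged:
At the end, for the whole second after the job is handed in: The pin of the jig with the board is home in the cam's notch (at least 4 of its 6 mm in), its knob stands within 10 degrees of the locked angle, the board has moved less than 15 mm, and the empty jig's knob has not been turned (still below 0.45 rad) (value of joint lock_pin above 0.004 m and value of joint lock_cam between 1.02 and 1.38 rad and distance of board from where it was at the start of the episode below 0.015 m and value of joint spare_cam below 0.45 rad); the robot touches nothing.
It fails at once if the empty jig's knob is turned (value of joint spare_cam above 0.45 rad).
It fails at once if the board is shifted or lifted out of its nest (distance of board from where it was at the start of the episode above 0.02 m).
It also fails if it takes over 35 s, if anything falls off the work surface, if the arm or the gripper's body presses on something with over 40 N, if the wrist force passes 120 N, or if a joint passes its speed limit or range.

## Robot

A 7-joint arm with a two-finger parallel gripper is mounted at the origin on the work surface. World frame = base frame: x ahead of the robot, y to its left, z up, the work surface at z = 0. Lengths are in m, angles in rad, forces in N, time in s.
With the tool pointing down it reaches from about 0.4 to 0.9 m from the base axis. Payload 5.5 kg.
Tool frame: the origin (TCP) lies at the very end of the fingers, on their centre line; the grasp point (between the pads) lies 19 mm behind it; z points along the fingers, y is the direction in which the jaws open and shut (so a half turn about z gives the same grasp; the last joint's range is limited). The gripper opens to 92 mm and grips with 3 to 60 N. Pads are 19 mm wide; open, the fingers measure 130 mm over their backs; the gripper's body (75 mm by 190 mm) begins 47 mm behind the grasp point.
Start: joints at [1.375, 0.501, -0.427, 1.55, 0.221, 1.138, -0.21], TCP at [0.288, -0.583, 0.199] pointing down, gripper open.
Joint ranges: [-2.88, 2.88], [-0.31, 2.03], [-1.54, 1.56], [0.2, 2.42], [-1.41, 4.55], [0.19, 2.02], [-2.57, 2.57]. Speed limits (rad/s): [2.57, 2.57, 3.14, 3.14, 3.14, 3.14, 3.14].

## Interface

Orientations are given as a rotation vector (axis times angle).
In Python, from rig import env, capture gives the robot as it stands. The module is installed in compiled form; this text tells all that it offers.
- The arm moves only by the tool servo_tool, never from a script. Its arguments are lists of equal length, an entry for each row: "offset": the shift along the world's x, y, z in cm, a list of three; "dr": the turn, a rotation vector about the world's x, y, z in rad, a list of three; "jaw": the closure in counts, from 0 (fully open) to 255 (shut). A call has 1 to 5 rows; each row shifts and turns the pose as measured when the row begins; what a row does not reach is not made up. A row lasts 1/8 s, in which the tool goes at most 62.5 mm and 10.7 degrees, less where a joint would pass 70% of its speed; a pose out of reach is approached as far as the arm can. A call is refused whole if a number of a shift passes 6.25 or a number of a turn 0.188, either way. A call with a gripper value outside its range is refused whole. The fingers move at their own pace and stop on an object; "grip_force" is the grip in N (left out, the last holds). Time passes only in rows, so rows that do not move let the fingers close. It gives the time, the measured TCP pose, the force and the opening at its end, in the units of the state.
- env.get_state(): the state, without advancing time (a new reading comes with each control period).
- capture(name): name is "scene" or "top" or "wrist"; returns a dict with "image" (384x512x3 uint8, red, green, blue), "mtx" (3x3 intrinsics, pixels), "k1" (the pictures are not rectified: a ray, as slopes to the right and down, at radius r is drawn at 1 + k1 r^2 times it, then the intrinsics apply), "T" (4x4, takes a point from camera to world coordinates); the wrist camera has in their place "mount" (4x4, takes a point from camera to tool coordinates, whose origin is the TCP and whose axes are the flange's). Camera axes: x right, y up, looking along -z (the intrinsics and any distortion apply to the point x, -y, -z); pixel columns grow to the right and rows downward; lengths in m; the calibration is good to about 2 mm. A picture is of the moment at which its call begins: read the wrist's pose just before it. There is no depth.
- env.sign_off(): hands the job in, once; it reports no verdict.
The state is a dict: "time": time; "joint_positions": joint angles; "dq": joint speeds; "joint_torque": joint torques, N m; "ee_pos": TCP position; "eef_rot": TCP orientation; "ft_force": force on the tool from outside, world axes, zero at the start; "moment": the same for the moment, N m; "width": finger opening in m.
Only numpy, scipy, OpenCV 4.12 (cv2) and the standard library are available. Lean on these libraries where they do the work, as an engineer would, in place of code of your own. Each camera call takes 0.05 s, during which the arm holds its last target.

## Working session

There is one attempt and no reset: what is moved stays moved. The work goes in short steps, Python scripts to look and compute and a tool call to move; the robot and the scene stay as the last step left them, time stands still between calls to the robot, and variables do not carry over. Pictures are saved under pics/ and viewed, and the job is handed in when it is done.

Besides the shell and the picture viewer there is one more tool, called after "Emit:" as name(argument=value, ...), one argument or row to a line, values as JSON. servo_tool: Moves the arm, as the interface text tells. Its arguments: {"type":"object","properties":{"offset":{"type":"array"},"dr":{"type":"array"},"jaw":{"type":"array"},"grip_force":{"type":"number"}},"required":["offset","dr","jaw"]}

```bash
mkdir -p pics; python3 - <<'E'
from rig import env, capture
import cv2,pickle
s=env.get_state(); print({k:s[k] for k in ('time','ee_pos','eef_rot','ft_force','width')})
d={}
for n in ('scene','top'):
    c=capture(n); d[n]=c; cv2.imwrite(f'pics/{n}0.png',c['image'][:,:,::-1]); print(n,c['mtx'],c['k1'],c['T'])
pickle.dump(d,open('c0.pkl','wb'))
E
```

```text
{'time': 0.0, 'ee_pos': array([ 0.28750523, -0.58214281,  0.19809407]), 'eef_rot': array([-3.05746927e+00, -7.14072646e-01,  5.79553621e-04]), 'ft_force': array([ 0.24967829,  0.45452242, -0.32821356]), 'width': 0.09185722201540182}
scene [[374.80503398   0.         259.63260834]
 [  0.         374.80503398 191.39988543]
 [  0.           0.           1.        ]] 0.042347692933969436 [[-0.23288524 -0.72373345  0.64959554  1.04433927]
 [ 0.97243781 -0.18110649  0.14685074  0.13688049]
 [ 0.01136517  0.66589063  0.7459628   0.65658578]
 [ 0.          0.          0.          1.        ]]
top [[416.61590978   0.         254.99018114]
 [  0.         416.61590978 187.61258902]
 [  0.           0.           1.        ]] -0.06193414260403232 [[-0.01922734  0.99693914 -0.07578036  0.44939087]
 [-0.99976251 -0.01994866 -0.00877309  0.00349103]
 [-0.01025795  0.07559368  0.99708594  0.98958065]
 [ 0.          0.          0.          1.        ]]
```

View pics/scene0.png

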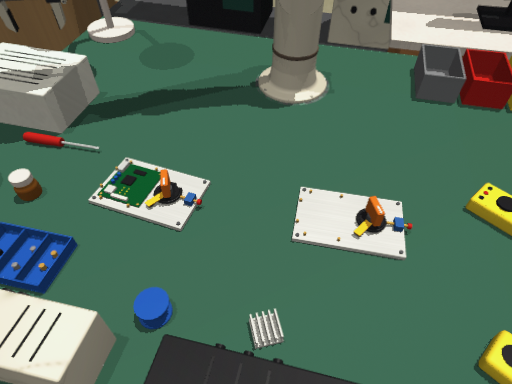

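View pics/top0.png

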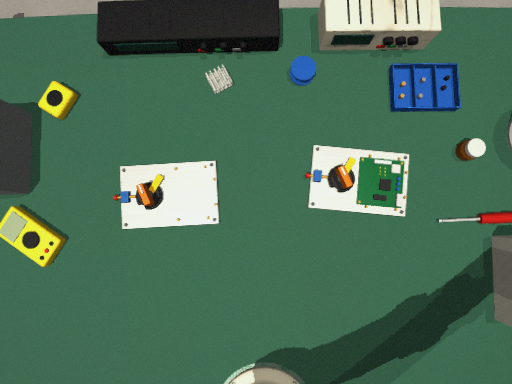

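Top view: the board jig is on the right (knob near pixel 342,177) and the empty jig is on the left (knob near 148,194). I'll zoom in on the board jig.

```bash
cat > h.py <<'E'
import numpy as np,cv2
def ray(c,uv,T=None):
    T=c['T'] if T is None else T
    K=c['mtx'];k=c['k1']
    p=cv2.undistortPoints(np.array([[uv]],float),K,np.array([k,0,0,0,0.]))[0,0]
    d=T[:3,:3]@np.array([p[0],-p[1],-1.]); return T[:3,3],d
def at(c,uv,z,T=None):
    o,d=ray(c,uv,T); return o+d*(z-o[2])/d[2]
def proj(c,P,T=None):
    T=c['T'] if T is None else T
    q=T[:3,:3].T@(np.array(P)-T[:3,3]); x=np.array([q[0],-q[1]])/-q[2]
    x=x*(1+c['k1']*(x@x)); K=c['mtx']; return np.array([K[0,0]*x[0]+K[0,2],K[1,1]*x[1]+K[1,2]])
E
python3 - <<'E'
import pickle,cv2
from h import *
d=pickle.load(open('c0.pkl','rb'))
i=d['top']['image'][140:220,305:415,::-1]; cv2.imwrite('pics/topz.png',cv2.resize(i,None,fx=7,fy=7,interpolation=cv2.INTER_CUBIC))
i=d['scene']['image'][155:230,85:215,::-1]; cv2.imwrite('pics/scz.png',cv2.resize(i,None,fx=6,fy=6,interpolation=cv2.INTER_CUBIC))
E
```

```text
(no output)
```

View pics/topz.png

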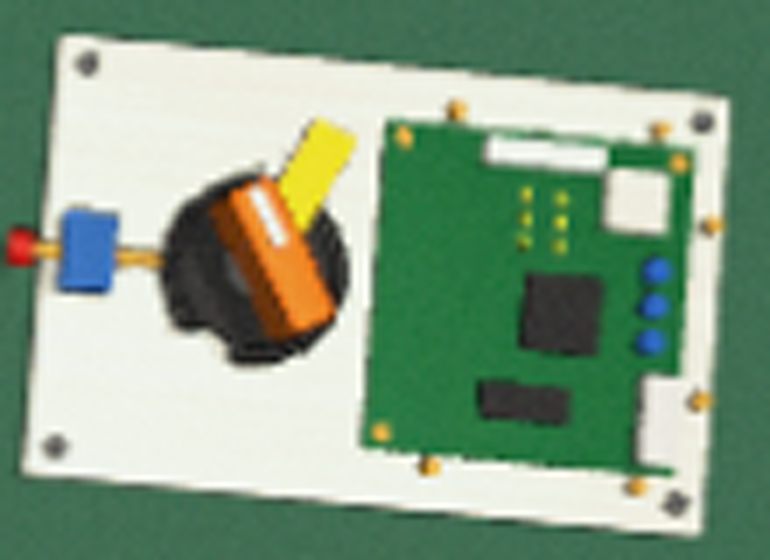

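View pics/scz.png

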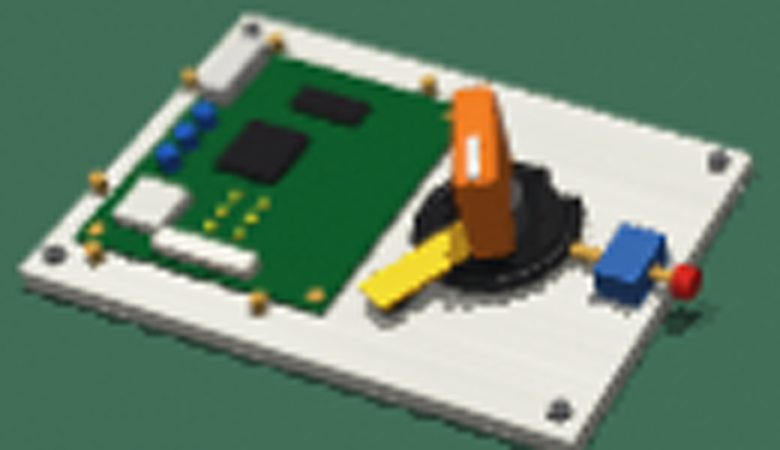

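```bash
python3 - <<'E'
import pickle
from h import *
d=pickle.load(open('c0.pkl','rb'));t=d['top'];s=d['scene']
f=lambda x,y:(305+(x+.5)/7-.5,140+(y+.5)/7-.5)
g=lambda x,y:(85+(x+.5)/6-.5,155+(y+.5)/6-.5)
P=[at(t,f(*p),.071) for p in [(240,187),(272,177),(336,312),(294,330)]]
print(np.round(P,4),np.mean(P,0))
a=(P[0]+P[1])/2-(P[2]+P[3])/2; print('len',np.linalg.norm(a),'ang',np.arctan2(a[1],a[0]))
Q=[at(s,g(*p),.071) for p in [(455,95),(494,90),(508,178),(460,184)]]
print(np.round(Q,4),np.mean(Q,0)); a=(Q[2]+Q[3]-Q[0]-Q[1])/2;print(np.linalg.norm(a),np.arctan2(a[1],a[0]))
B=[at(t,f(*p),.012) for p in [(62,37),(730,98),(703,532),(25,470)]];print('base',np.round(B,4))
B=[at(t,f(*p),.015) for p in [(387,120),(693,150),(672,472),(362,447)]]; print('board',np.round(B,4)); m=np.mean(B,0);
y=(B[0]+B[3]-B[1]-B[2])[:2];y/=np.linalg.norm(y);print('pred axis',m[:2]+.095*y, 'yang',np.arctan2(y[1],y[0]))
m=np.mean(B,0)
E
```

```text
[[ 0.563  -0.1756  0.071 ]
 [ 0.566  -0.1859  0.071 ]
 [ 0.5226 -0.2047  0.071 ]
 [ 0.5171 -0.1911  0.071 ]] [ 0.54217127 -0.18933288  0.071     ]
len 0.047796027847908235 ang 0.3669919340676124
[[ 0.5273 -0.2034  0.071 ]
 [ 0.5214 -0.1907  0.071 ]
 [ 0.5611 -0.1688  0.071 ]
 [ 0.5679 -0.1839  0.071 ]] [ 0.54441856 -0.1867055   0.071     ]
0.04519886447842581 0.47519048057564545
base [[ 0.6226 -0.1285  0.012 ]
 [ 0.5976 -0.3557  0.012 ]
 [ 0.4507 -0.3395  0.012 ]
 [ 0.4763 -0.1117  0.012 ]]
board [[ 0.5917 -0.2372  0.015 ]
 [ 0.5796 -0.341   0.015 ]
 [ 0.471  -0.3288  0.015 ]
 [ 0.4816 -0.2245  0.015 ]]
pred axis [ 0.54126585 -0.18841203] yang 1.4622491014487184
```

```bash
python3 - <<'E'
import pickle
from h import *
from rig import capture
d=pickle.load(open('c0.pkl','rb'));
for n in d: print(n,proj(d[n],[.288,-.583,.2]),proj(d[n],[.288,-.583,.0]))
print(at(d['scene'],(98,85),.1),at(d['scene'],(65,132),.0),at(d['top'],(492,290),.1))
c=capture('wrist'); cv2.imwrite('pics/w0.png',c['image'][:,:,::-1]); print(c['mount'],c['mtx'],c['k1'])
E
```

```text
scene [43.86099995 38.98732673] [ 74.14994999 107.43131941]
top [564.80487297 295.91316068] [505.74194908 281.28944604]
[ 0.3005636  -0.46771761  0.1       ] [ 0.39190863 -0.54665068  0.        ] [ 0.28687189 -0.49220423  0.1       ]
[[ 8.32755824e-04  9.69019914e-01  2.46981200e-01  6.60289081e-02]
 [ 9.99999599e-01 -7.25809121e-04 -5.24056077e-04 -3.19562735e-04]
 [-3.28559567e-04  2.46981537e-01 -9.69020130e-01 -1.85378426e-01]
 [ 0.00000000e+00  0.00000000e+00  0.00000000e+00  1.00000000e+00]] [[323.23823275   0.         248.87921404]
 [  0.         323.23823275 196.37667532]
 [  0.           0.           1.        ]] -0.04914383587237282
```

View pics/w0.png

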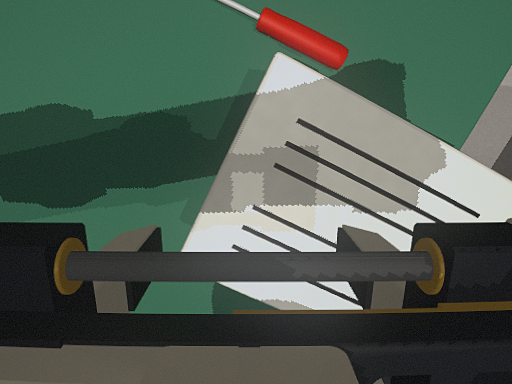

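The wrist camera shows the white vented box below the gripper, well clear of it. I'll move level toward the knob.

Emit:
servo_tool(
  offset=[
    [1.5, 2.5, 1],
    [2.6, 4.1, 0],
    [2.6, 4.1, 0],
    [2.6, 4.1, 0],
    [2.6, 4.1, 0],
  ],
  dr=[
    [0, 0, 0],
    [0, 0, 0],
    [0, 0, 0],
    [0, 0, 0],
    [0, 0, 0],
  ],
  jaw=[0, 0, 0, 0, 0],
)

```text
time: 0.78
ee_pos: [0.4082, -0.3861, 0.2087]
eef_rot: [-3.059, -0.706, 0.0]
ft_force: [0.5, -0.0, -0.5]
width: 0.0916
```

Emit:
servo_tool(
  offset=[
    [2.6, 4.1, 0],
    [2.6, 4.1, -1],
    [2.6, 4.0, -1],
    [2.6, 3.8, -1],
    [1.2, 1.5, -1],
  ],
  dr=[
    [0, 0, 0],
    [0, 0, 0],
    [0, 0, 0],
    [0, 0, 0],
    [0, 0, 0],
  ],
  jaw=[0, 0, 0, 0, 0],
)

```text
time: 1.4
ee_pos: [0.5306, -0.1939, 0.1717]
eef_rot: [-3.057, -0.724, -0.008]
ft_force: [-0.1, 0.5, -0.8]
width: 0.0917
```

```bash
python3 - <<'E'
import pickle
from h import *
from rig import capture,env
from scipy.spatial.transform import Rotation as R
s=env.get_state();print(s['ee_pos'],s['eef_rot'],s['joint_positions'])
c=capture('wrist'); T=np.eye(4);T[:3,:3]=R.from_rotvec(s['eef_rot']).as_matrix();T[:3,3]=s['ee_pos'];c['T']=T@c['mount']
pickle.dump(c,open('w1.pkl','wb')); cv2.imwrite('pics/w1.png',c['image'][:,:,::-1])
print(proj(c,[.542,-.1885,.071]))
E
```

```text
[ 0.53061436 -0.19390283  0.17170681] [-3.05668752 -0.72437513 -0.0075089 ] [ 0.77732741  0.40399709 -0.59468951  1.79555602  0.25922282  1.01671905
 -1.02216929]
[249.29726926 175.8720707 ]
```

View pics/w1.png

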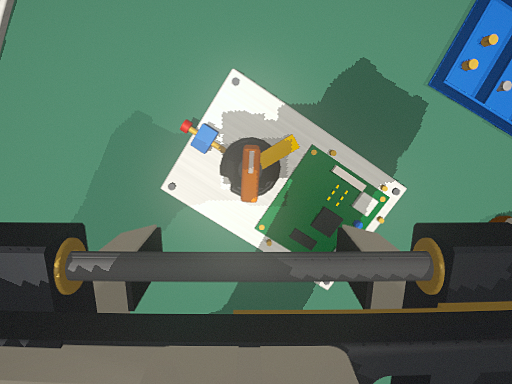

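The wrist view shows the bar at about pixel (250,174), nearly aligned with tool x. I'll zoom in and measure it.

```bash
python3 - <<'E'
import pickle
from h import *
c=pickle.load(open('w1.pkl','rb'))
i=c['image'][125:215,200:310,::-1]; cv2.imwrite('pics/w1z.png',cv2.resize(i,None,fx=6,fy=6,interpolation=cv2.INTER_CUBIC))
h=cv2.cvtColor(c['image'],cv2.COLOR_RGB2HSV)
E
```

```text
(no output)
```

View pics/w1z.png

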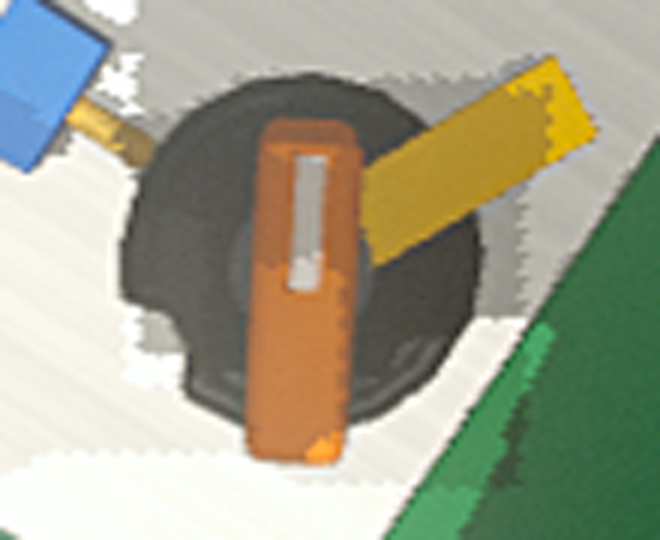

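```bash
python3 - <<'E'
import pickle
from h import *
c=pickle.load(open('w1.pkl','rb'))
f=lambda x,y:(200+(x+.5)/6-.5,125+(y+.5)/6-.5)
P=[at(c,f(*p),.071) for p in [(258,145),(361,146),(345,464),(245,461)]]
a=(P[0]+P[1]-P[2]-P[3])/2
print(np.round(P,4),np.mean(P,0),np.linalg.norm(a),np.arctan2(a[1],a[0]))
print(c['T'][:3,3])
E
```

```text
[[ 0.561  -0.1723  0.071 ]
 [ 0.5677 -0.1859  0.071 ]
 [ 0.5236 -0.2058  0.071 ]
 [ 0.5171 -0.1919  0.071 ]] [ 0.54234978 -0.18896734  0.071     ] 0.048261261476378534 0.4219571030532771
[ 0.58862494 -0.16423108  0.35739551]
```

Emit:
servo_tool(
  offset=[
    [1.2, 0.5, 0],
    [0, 0, -3],
    [0, 0, -3],
    [0, 0, -2],
    [0, 0, 0],
  ],
  dr=[
    [0, 0, -0.04],
    [0, 0, 0],
    [0, 0, 0],
    [0, 0, 0],
    [0, 0, 0],
  ],
  jaw=[0, 0, 0, 0, 0],
)

```text
time: 2.08
ee_pos: [0.5428, -0.1816, 0.0909]
eef_rot: [-3.067, -0.673, -0.008]
ft_force: [-0.1, -0.1, 0.1]
width: 0.0922
```

Emit:
servo_tool(
  offset=[
    [0, -0.7, 0],
    [0, 0, -2],
    [0, 0, -2],
    [0, 0, -1.2],
    [0, 0, 0],
  ],
  dr=[
    [0, 0, 0],
    [0, 0, 0],
    [0, 0, 0],
    [0, 0, 0],
    [0, 0, 0],
  ],
  jaw=[0, 0, 0, 0, 0],
)

```text
time: 2.7
ee_pos: [0.5435, -0.1897, 0.0376]
eef_rot: [3.069, 0.672, 0.011]
ft_force: [-0.6, -0.2, 0.6]
width: 0.092
```

Emit:
servo_tool(
  offset=[
    [-0.1, 0.1, 0],
    [0, 0, 0],
    [0, 0, 0],
    [0, 0, 0],
    [0, 0, 0],
  ],
  dr=[
    [0, 0, 0],
    [0, 0, 0],
    [0, 0, 0],
    [0, 0, 0],
    [0, 0, 0],
  ],
  jaw=[100, 190, 255, 255, 255],
  grip_force=30,
)

```text
time: 3.32
ee_pos: [0.5437, -0.1886, 0.0389]
eef_rot: [3.067, 0.673, 0.015]
ft_force: [-0.4, 0.6, 0.2]
width: 0.0462
```

Emit:
servo_tool(
  offset=[
    [0, 0, 0],
    [0, 0, 0],
  ],
  dr=[
    [0, 0, 0],
    [0, 0, 0],
  ],
  jaw=[255, 255],
)

```text
time: 3.58
ee_pos: [0.5438, -0.1888, 0.0391]
eef_rot: [3.067, 0.672, 0.015]
ft_force: [0.0, -0.1, -0.3]
width: 0.0265
```

Emit:
servo_tool(
  offset=[
    [0, 0, 0],
    [0, 0, 0],
    [0, 0, 0],
  ],
  dr=[
    [0, 0, 0],
    [0, 0, 0],
    [0, 0, 0],
  ],
  jaw=[255, 255, 255],
)

```text
time: 3.95
ee_pos: [0.5438, -0.1888, 0.0391]
eef_rot: [3.067, 0.672, 0.015]
ft_force: [-0.2, -0.4, 0.8]
width: 0.0157
```

Gripped at 15.7 mm. Next, turn clockwise.

Emit:
servo_tool(
  offset=[
    [0, 0, 0],
    [0, 0, 0],
    [0, 0, 0],
  ],
  dr=[
    [0, 0, -0.1],
    [0, 0, -0.1],
    [0, 0, -0.1],
  ],
  jaw=[255, 255, 255],
)

```text
time: 4.32
ee_pos: [0.5439, -0.1892, 0.0391]
eef_rot: [3.132, 0.194, 0.015]
ft_force: [-0.2, -0.8, -0.8]
width: 0.0153
```

```bash
python3 -c "
from rig import env
s=env.get_state();print(s['ee_pos'],s['eef_rot'],s['moment'],s['ft_force'],s['joint_positions'])"
```

```text
[ 0.54388814 -0.18923585  0.03908387] [3.13222584 0.19397128 0.01479204] [-0.09000109  0.04986794  0.17905936] [-0.19740591 -0.78306074 -0.77529569] [ 0.62337134  0.57592714 -0.43123316  1.86566775  0.33654768  0.76146718
 -1.43769671]
```

Emit:
servo_tool(
  offset=[
    [0, 0, 0],
    [0, 0, 0],
    [0, 0, 0],
    [0, 0, 0],
    [0, 0, 0],
  ],
  dr=[
    [0, 0, -0.1],
    [0, 0, -0.1],
    [0, 0, -0.1],
    [0, 0, -0.1],
    [0, 0, -0.1],
  ],
  jaw=[255, 255, 255, 255, 255],
)

```text
time: 4.95
ee_pos: [0.5438, -0.1901, 0.0391]
eef_rot: [3.075, -0.609, 0.013]
ft_force: [-0.2, -0.7, -0.4]
width: 0.0151
```

```bash
cat > look.py <<'E'
import sys
from h import *
from rig import capture,env
s=env.get_state();print(s['ee_pos'],s['moment'],s['ft_force'],s['joint_positions'][6],'ang',2*np.arctan(s['eef_rot'][1]/s['eef_rot'][0]))
n=sys.argv[1]; ims=[]
c=capture('top');ims.append(c['image'][140:220,300:410]);
c=capture('scene');ims.append(c['image'][140:220,105:215])
c=capture('wrist');w=c['image'][90:250,150:370]
o=np.vstack([np.hstack([cv2.resize(i,(400,291),interpolation=cv2.INTER_CUBIC) for i in ims]),np.hstack([cv2.resize(w,(400,291)),np.zeros((291,400,3),np.uint8)])])
cv2.imwrite(f'pics/{n}.png',o[:,:,::-1])
E
python3 look.py l1
```

```text
[ 0.54378122 -0.19006963  0.03909064] [-0.07499312  0.08040129 -0.04415284] [-0.20422562 -0.66914932 -0.39245382] -1.8793802472830063 ang -0.39104408292733034
```

View pics/l1.png

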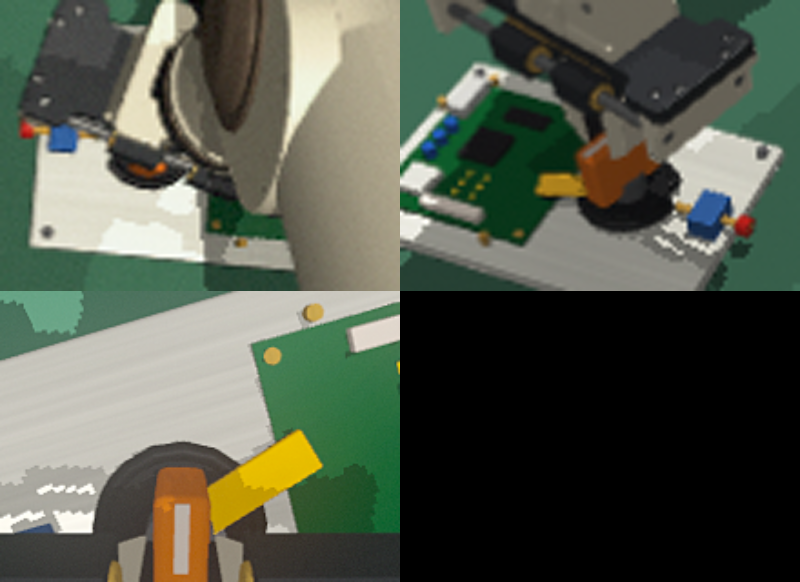

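Emit:
servo_tool(
  offset=[
    [0, 0, 0],
    [0, 0, 0],
  ],
  dr=[
    [0, 0, -0.08],
    [0, 0, 0],
  ],
  jaw=[255, 255],
)

```text
time: 5.35
ee_pos: [0.5437, -0.1901, 0.039]
eef_rot: [3.05, -0.721, 0.012]
ft_force: [0.3, -0.0, -1.1]
width: 0.0151
```

```bash
python3 look.py l2
```

```text
[ 0.54371735 -0.19014875  0.03902589] [-0.01612221  0.01961763 -0.38136937] [ 0.2956786  -0.04317966 -1.0630491 ] -1.9416103768332111 ang -0.46433528770204424
```

View pics/l2.png

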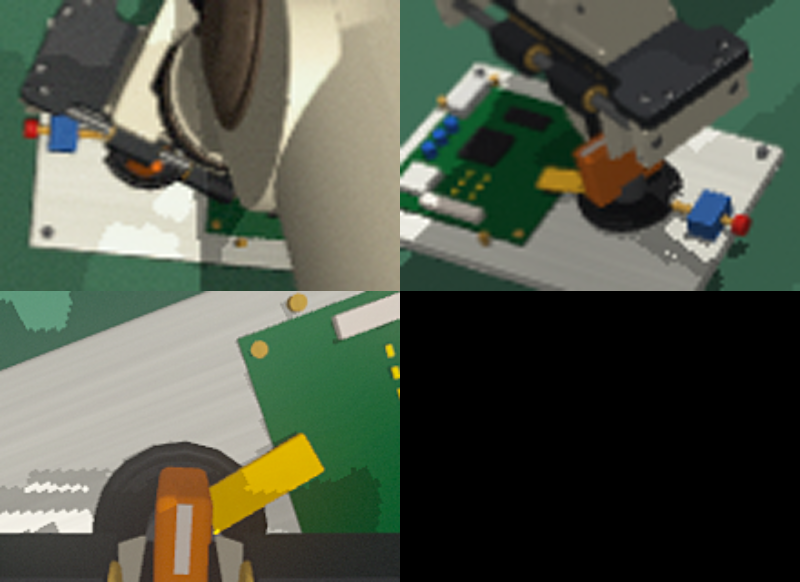

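The red pin end has moved inward (top crop x 26→31), and the knob is pulling clockwise (moment −0.38). The pin is entering the notch, so I'll turn a little further.

Emit:
servo_tool(
  offset=[
    [0, 0, 0],
    [0, 0, 0],
  ],
  dr=[
    [0, 0, -0.09],
    [0, 0, 0],
  ],
  jaw=[255, 255],
)

```text
time: 5.75
ee_pos: [0.5436, -0.1903, 0.0391]
eef_rot: [3.015, -0.855, 0.011]
ft_force: [-0.1, -0.3, 0.3]
width: 0.0156
```

```bash
python3 look.py l3
```

```text
[ 0.5436331  -0.19034819  0.03908431] [ 0.0639753  -0.01895962 -0.20916602] [-0.14129957 -0.34288522  0.32759883] -2.016732236406937 ang -0.5528827412244169
```

View pics/l3.png

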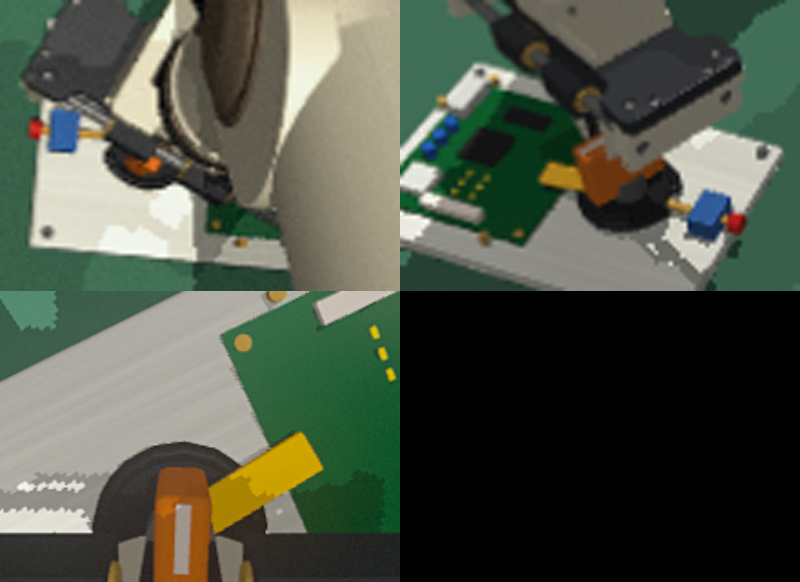

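The pin end is now at top crop x≈37, about 7 mm further in. One small turn more, then release.

Emit:
servo_tool(
  offset=[
    [0, 0, 0],
    [0, 0, 0],
  ],
  dr=[
    [0, 0, -0.05],
    [0, 0, 0],
  ],
  jaw=[255, 255],
)

```text
time: 6.15
ee_pos: [0.5436, -0.1904, 0.0391]
eef_rot: [2.994, -0.927, 0.011]
ft_force: [-0.1, -0.7, 0.6]
width: 0.0148
```

```bash
python3 look.py l4
```

```text
[ 0.54356501 -0.19037884  0.03908241] [ 0.06855933  0.02648744 -0.15147672] [-0.13772716 -0.72603737  0.64470662] -2.0571087689241807 ang -0.6003324393679654
```

View pics/l4.png

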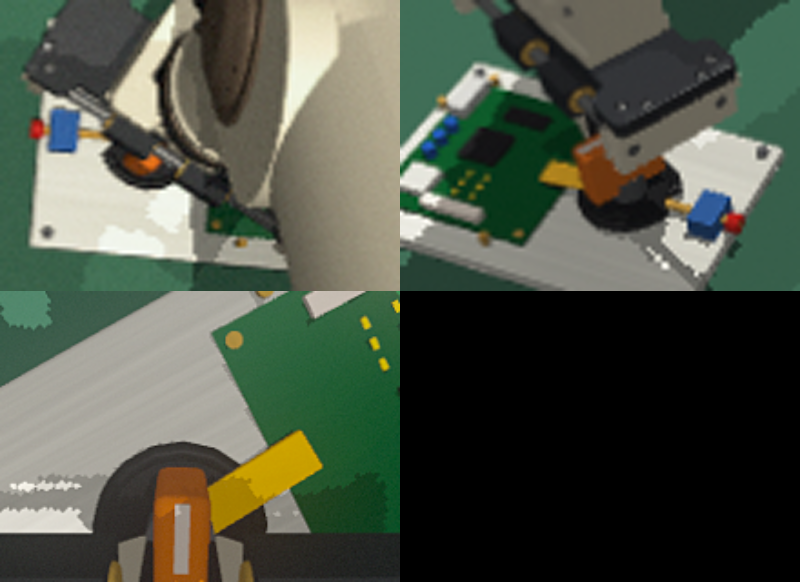

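Emit:
servo_tool(
  offset=[
    [0, 0, 0],
    [0, 0, 0],
    [0, 0, 0],
    [0, 0, 0],
    [0, 0, 0],
  ],
  dr=[
    [0, 0, 0],
    [0, 0, 0],
    [0, 0, 0],
    [0, 0, 0],
    [0, 0, 0],
  ],
  jaw=[60, 60, 60, 60, 60],
)

```text
time: 6.92
ee_pos: [0.5436, -0.1897, 0.0389]
eef_rot: [2.995, -0.923, 0.01]
ft_force: [-0.7, 1.0, -0.3]
width: 0.0608
```

```bash
python3 look.py l5
```

```text
[ 0.54359562 -0.18968547  0.03893888] [ 0.13744566  0.00993124 -0.01815878] [-0.697535    0.97121873 -0.3254535 ] -2.0555947822715788 ang -0.5978732991692381
```

View pics/l5.png

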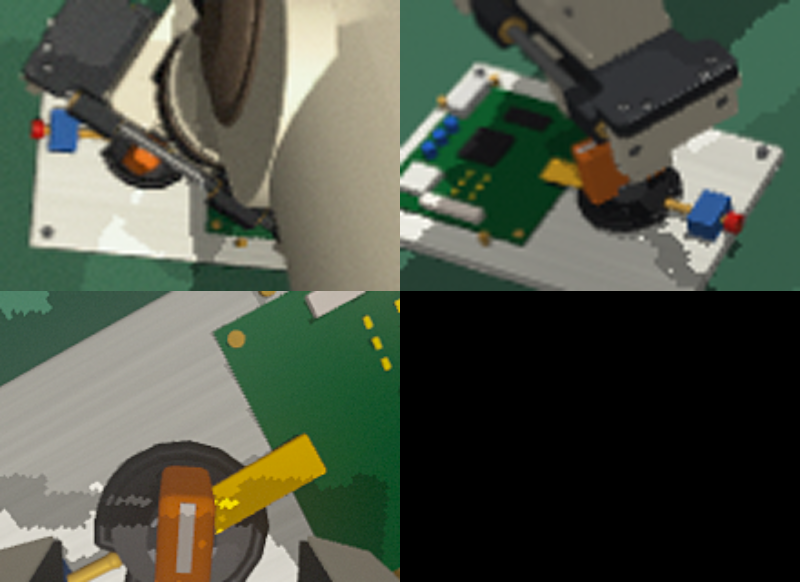

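The knob is released and the pin has stayed in (red end at top crop x≈38). Now lift straight up, then move aside for an open view.

Emit:
servo_tool(
  offset=[
    [0, 0, 2],
    [0, 0, 4],
    [0, 0, 5],
    [0, 0, 5],
    [-2, 0, 2],
  ],
  dr=[
    [0, 0, 0],
    [0, 0, 0],
    [0, 0, 0],
    [0, 0, 0],
    [0, 0, 0],
  ],
  jaw=[30, 0, 0, 0, 0],
)

```text
time: 7.7
ee_pos: [0.5214, -0.1883, 0.2217]
eef_rot: [2.997, -0.921, 0.003]
ft_force: [0.4, -0.7, 0.3]
width: 0.092
```

Emit:
servo_tool(
  offset=[
    [-3, -4, 0],
    [-3, -4, 0],
    [-3, -4, 0],
    [-3, -4, 0],
    [0, 0, 0],
  ],
  dr=[
    [0, 0, 0],
    [0, 0, 0],
    [0, 0, 0],
    [0, 0, 0],
    [0, 0, 0],
  ],
  jaw=[0, 0, 0, 0, 0],
)

```text
time: 8.32
ee_pos: [0.398, -0.3525, 0.2259]
eef_rot: [2.996, -0.918, 0.014]
ft_force: [-0.2, 0.3, 0.2]
width: 0.0921
```

```bash
python3 look.py l6; python3 - <<'E'
from h import *
from rig import capture
c=capture('top')['image'];s=capture('scene')['image']
cv2.imwrite('pics/t6.png',np.hstack([cv2.resize(c,(400,300)),cv2.resize(s,(400,300))])[:,:,::-1])
E
```

```text
[ 0.39803814 -0.35249996  0.22593841] [0.12856966 0.06308918 0.05500032] [-0.18579443  0.32397234  0.1523863 ] -1.5420204203788488 ang -0.5944618333632581
```

View pics/l6.png

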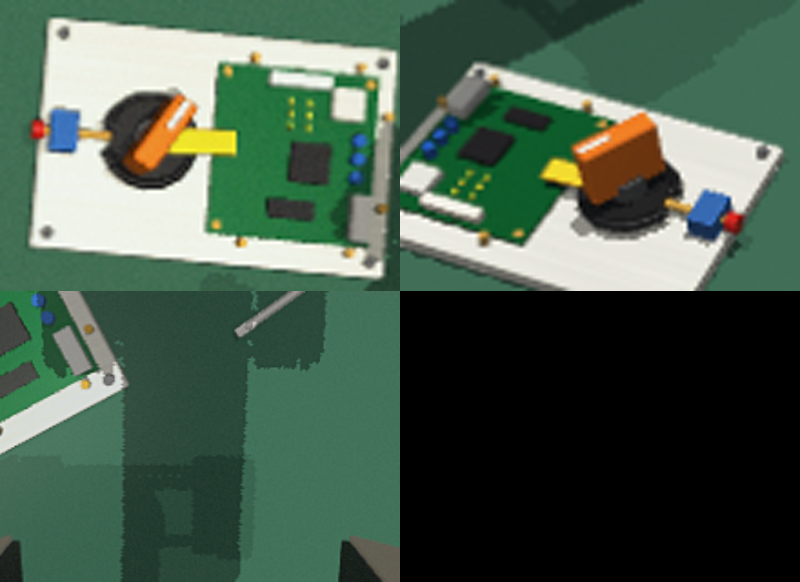

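View pics/t6.png

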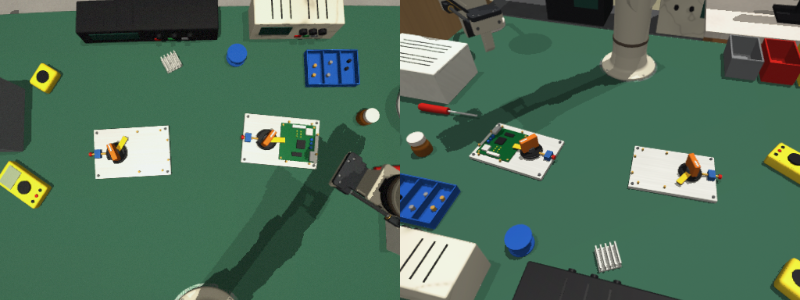

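```bash
python3 - <<'E'
import pickle
from h import *
from rig import capture
d=pickle.load(open('c0.pkl','rb'))['top'];n=capture('top')
def cen(c,box,lo,hi,z,lo2=None):
    x0,y0,x1,y1=box;h=cv2.cvtColor(c['image'][y0:y1,x0:x1],cv2.COLOR_RGB2HSV)
    m=cv2.inRange(h,np.array(lo),np.array(hi)); M=cv2.moments(m,True); uv=(x0+M['m10']/M['m00'],y0+M['m01']/M['m00']); return at(c,uv,z)[:2],M['m00']
for c in (d,n):
    print('red',cen(c,(300,165,318,185),(0,150,60),(8,255,255),.022),'spare orange',cen(c,(125,170,175,215),(5,150,80),(17,255,255),.05))
print(cv2.absdiff(d['image'][150:220,367:405],n['image'][150:220,367:405]).mean(), 'spare diff',cv2.absdiff(d['image'][155:232,112:222],n['image'][155:232,112:222]).mean())
E
```

```text
red (array([ 0.5499939 , -0.11110454]), 20.0) spare orange (array([0.50834397, 0.26165933]), 205.0)
red (array([ 0.54987809, -0.11694323]), 15.0) spare orange (array([0.50836248, 0.26160171]), 208.0)
8.73421052631579 spare diff 1.2927981109799291
```

The pin has travelled 5.8 mm inward, and the spare knob hasn't changed. Handing in.

```bash
python3 -c "
from rig import env
print(env.sign_off())"
```

```text
the job is handed in; nothing more can be done
None
```

The board's jig is locked and the job is handed in; the sign-off reports no verdict, so these are my own checks. I gripped the orange knob of that jig, turned it about 1.0 rad clockwise until the sprung pin dropped in, released it and moved the arm clear.

- **Pin:** in the top view its red end moved about 5.8 mm towards the cam, so it is practically home. It stayed there after release.
- **Knob angle:** I did not measure it separately after release. I relied on the pin being home and on the roughly 1.0 rad turned.
- **Board:** it still lies between its posts. I judged this by eye, because the image difference there (mean 8.7) was not clean; I put that down to changed shadows. I did not measure the board's shift as a number.
- **Empty jig:** its knob shows no change (centroid shift under 0.1 mm).
- **Robot:** the gripper is open and touching nothing. The last move ended at about 8.3 s, well inside the 35 s limit.

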